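# Release the plaster dish from its stand and hold it up level

### The arm

A 6-joint arm with a two-finger parallel gripper is mounted at the origin on the work surface; the furniture and walls round the work are solid. World frame = base frame: x ahead of the robot, y to its left, z up, the work surface at z = 0. Lengths are in m, angles in rad, forces in N, time in s.
With the tool pointing down it reaches from about 0.325 to 1 m from the base axis. Payload 5.1 kg.
Tool frame: the origin (TCP) lies at the centre of the arm's flange, where the gripper is bolted on; the fingertips stand 173 mm ahead of it and the grasp point (between the pads) lies 155 mm ahead of it; z points along the fingers, y is the line along which they close (so a half turn about z gives the same grasp; the last joint's range is limited). The gripper opens to 85 mm and grips with 20 to 120 N. Pads are 22 mm wide; open, the fingers measure 114 mm over their backs; the gripper's body (76 mm by 85 mm) begins 54 mm behind the grasp point. The pads swing forward as they close: fully open they stand 13 mm farther back than shut.
Start: joints at [-0.083, 0.124, 1.65, -0, 1.367, -0.083], TCP at [0.65, -0, 0.405] pointing down, gripper open.
Joint ranges: [-2.61, 2.61], [-1.02, 2.33], [0.03, 2.71], [-1.35, 4.49], [0.32, 2.68], [-2.91, 2.91]. Speed limits (rad/s): [2.57, 2.57, 3.14, 3.14, 3.14, 3.14].

### API

Orientations are given as a unit quaternion [x, y, z, w].
In Python, from cell import arm gives the robot as it stands.
- The arm moves only by the shell command python3 -m pendant 'ROWS'. ROWS is JSON, a list of rows, each a list of 3 entries, a list of its own where there are three numbers: the closure, from 0 (fully open) to 1 (shut), then the shift along the world's x, y, z in units of 60 mm (1.0 is 60 mm), then the turn, a rotation vector about the world's x, y, z in units of 6 degrees (1.0 is 6 degrees). In form: [[jaw, [x, y, z], [rx, ry, rz]], ...]. A call has exactly 5 rows; each row shifts and turns the commanded pose from where the row before left it; what a row does not reach is not made up. A row lasts 1/8 s, in which the tool goes at most 62.5 mm and 10.7 degrees, less where a joint would pass 70% of its speed; a pose out of reach is approached as far as the arm can. A call is refused whole if a number of a shift passes 1 or a number of a turn 1, either way. A call with a gripper value outside its range is refused whole. The fingers move at their own pace and stop on an object; the grip force is fixed at half the most. Time passes only in rows, so rows that do not move let the fingers close, or fill a call up. It gives the time, the measured TCP pose, the force, the opening and the grip force at its end, in the units of the state.
- arm.get_obs(): the state, without advancing time (a new reading comes with each control period).
- arm.grab_frame(name): name is "scene" or "side" or "wrist"; returns (picture, depth): 480x640x3 uint8, red, green, blue; 480x640 float32, m along the optical axis (not along the pixel's ray), 0 where there is no reading.
- arm.camera_info(name): a dict with "fx", "fy", "cx", "cy" (pixels), "k1" (the pictures are not rectified: a ray, as slopes to the right and down, at radius r is drawn at 1 + k1 r^2 times it, then the intrinsics apply), "R" (3x3) and "t" (3): a world point X has camera coordinates R X + t. Camera axes: x right, y down, z forward; pixel columns grow to the right and rows downward; lengths in m; the calibration is good to about 2 mm. A picture is of the moment at which its call begins: read the wrist's pose just before it. camera_info takes no time and is no camera call; for the wrist camera it gives the pose at the moment of the call.
- arm.sign_off(): hands the job in; it is judged then, once.
The state is a dict: "t": time; "qpos": joint angles; "joint_vel": joint speeds; "tau": joint torques, N m; "eef_pos": TCP position; "tool_rot": TCP orientation; "force": force on the tool from outside, world axes, zero at the start; "wrist_torque": the same for the moment, N m; "gripper_width": finger opening in m; "grasp_force": force on a finger pad.
Only numpy, scipy, OpenCV 4.12 (cv2) and the standard library are available. Lean on these libraries where they do the work, as an engineer would, in place of code of your own. Each camera call takes 0.05 s, during which the arm holds its last target. There are 200 camera calls.

### The job

The oblong plaster dish with the clay medallion lying on it is locked on its wooden stand by a steel keeper bolt. Push the black-capped plunger on the metal post all the way down, so that the bolt draws back and the dish is free; then lift the dish about 10 cm straight up from the stand, level, with the medallion still lying on it, and finish while holding it up, still and level, in the gripper. Leave the other things on the table where they are.

Things in the scene. Friction and masses are not known exactly. Their poses are not given: they have to be found in the camera images.
- stand: Fixed stand under the dish. Origin: underside, below the dish's centre; z up, y along the dish's long side. Base 74 mm wide (x), 10 mm thick, y = -135 to +55 mm. Wooden cradle 46 mm wide (x), 102 mm long (y), its top 36 mm above the table. Metal release post at the -y end: 44 x 50 mm, centred at y = -107 mm, 80 mm tall. Turned up to 0.25 rad from the robot's axes.
- plunger_top (a point): Centre of the top of the plunger's black cap (round, 28 mm across) on the post, at stand y = -107 mm. 101 mm above the table when up, 87 mm when fully down. Push it straight down; start of motion takes about 5 N, full stroke about 6 N; it stays where it is left.
- plunger (a joint): Plunger travel in m: 0 fully up, 0.014 fully down. Starts between 0 and 0.003.
- keeper (a joint): Keeper bolt draw in m, driven by the plunger, twice its travel: 0 = flat steel bolt (20 mm wide, 8 mm thick, underside 64 mm above the table) reaches 11 mm over the dish's -y end; 0.028 = fully drawn back, its tip 17 mm clear of the dish's end. It cannot be pulled by hand.
- dish: Oblong white plaster dish, 60 mm (its x) x 105 mm (its y), 26 mm high on two feet; about 0.2 kg. Origin: centre of its underside, z up. Its axes lie along the stand's. Its sides, gripped across the 60 mm, lie 8 to 18 mm above its origin and overhang the cradle by 7 mm each side; its inside floor is 18 mm up.
- medallion: Round unfired clay medallion, 46 mm across, 10 mm thick, about 45 g, lying loose and flat on the dish's floor within 7 mm of its middle. Origin: centre of its underside.
- sanding_block: Bystander: cork block in sanding paper, 60 x 95 x 26 mm, flat on the table. Origin: underside centre.
- clay_rose: Bystander: clay rose, 64 mm across, 31 mm high, beyond the stand's +y end. Origin: underside centre.
- enamel_cup: Bystander: white cup, 66 mm across, 59 mm high, standing. Origin: underside centre.
- fish: Bystander: bisque fish, 63 x 104 x 77 mm, standing. Origin: underside centre.
Not all that is in view belongs to the job. Leave any blue look-alike of the medallion alone.

How it is judged:
By the outcome, as a careful person would: the job done as asked, in the order asked, and still so for the second after the job is handed in, while the arm keeps its last pose, push and grip.
It also fails if it takes over 42 s, if anything falls off the work surface, if the arm or the gripper's body presses on something with over 40 N, if the wrist force passes 120 N, or if a joint passes its speed limit or range.

## Working session

There is one attempt and no reset: what is moved stays moved. The work goes in short steps, Python scripts to look and compute and a shell command to move; the robot and the scene stay as the last step left them, time stands still between calls to the robot, and variables do not carry over. Pictures are saved under pics/ and viewed, at most 10 in all, crops included, and the job is handed in when it is done.

```bash
mkdir -p pics; cat > h.py <<'E'
from cell import arm
import numpy as np, cv2
def cloud(name):
    ci=arm.camera_info(name); img,d=arm.grab_frame(name)
    K=np.array([[ci['fx'],0,ci['cx']],[0,ci['fy'],ci['cy']],[0,0,1]])
    v,u=np.mgrid[0:480,0:640]
    p=cv2.undistortPoints(np.stack([u,v],-1).reshape(-1,1,2).astype(np.float64),K,np.array([ci['k1'],0,0,0.])).reshape(480,640,2)
    X=np.dstack([p*d[...,None],d])
    W=(X-np.array(ci['t']))@np.array(ci['R'])
    W[d<=0]=np.nan
    return img,d,W
E
python3 - <<'E'
from h import *
for n in ["scene","wrist"]:
    img,d,W=cloud(n); cv2.imwrite(f'pics/{n}0.png',img[...,::-1]); np.savez(f'{n}0.npz',img=img,W=W)
print(arm.get_obs())
E
```

```text
{'t': 0.1, 'qpos': array([-8.25790878e-02,  1.24472255e-01,  1.65152040e+00,  1.25957686e-05,
        1.36752460e+00, -8.25953980e-02]), 'joint_vel': array([ 6.97282824e-05, -1.51410829e-03, -2.54905938e-03, -1.62859842e-03,
        1.17909871e-03,  8.04983618e-04]), 'tau': array([ 9.10699127e-04, -4.24935150e+01, -3.66653323e+01, -1.21150126e-05,
        3.93052323e-03, -1.30700494e-05]), 'eef_pos': array([6.49782416e-01, 3.79803478e-06, 4.03564758e-01]), 'tool_rot': array([ 7.07101590e-01,  7.07111317e-01, -6.17290590e-04, -7.38247214e-04]), 'force': array([-0.4747702 , -0.38182095,  0.07123882]), 'wrist_torque': array([-0.03667344,  0.01433794,  0.0018384 ]), 'grasp_force': 0.0, 'gripper_width': 0.08573755476079004}
```

View pics/scene0.png

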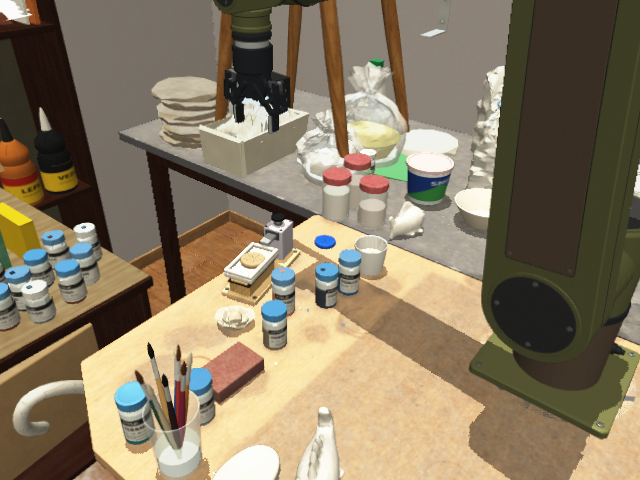

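View pics/wrist0.png

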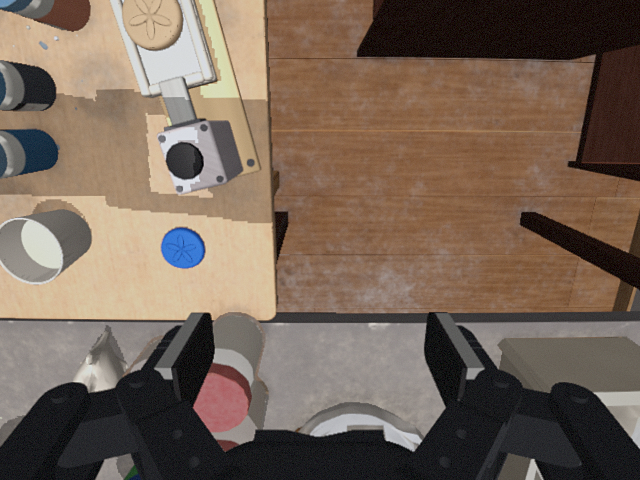

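The scene view shows the dish with its medallion at about (252,262) and the post at (278,235). The blue look-alike is at (325,242) and paint jars stand to the right of the stand. In the wrist view, the plunger cap is at (185,160), the bolt at (178,100) and the medallion at (152,22).

```bash
python3 - <<'E'
from h import *
for n,pts in dict(wrist=[(185,160),(178,100),(152,22),(183,248),(20,240),(25,90)],scene=[(278,216),(252,260),(325,242),(350,258),(326,270),(284,275),(236,312)]).items():
    z=np.load(n+'0.npz'); W=z['W']
    for u,v in pts: print(n,u,v,np.round(np.nanmedian(W[v-2:v+3,u-2:u+3].reshape(-1,3),0),4))
    img=z['img'].astype(int); s=img.sum(2)
    m=(W[...,2]>.085)&(W[...,2]<.115)&(s<150)
    if n=='wrist':
        m=m.astype(np.uint8); k,l,st,c=cv2.connectedComponentsWithStats(m)
        for i in range(1,k):
            if st[i,4]>100: print(i,st[i],np.nanmean(W[l==i],0),np.nanmin(W[l==i],0),np.nanmax(W[l==i],0))
    # jars etc: height map over region
    P=W.reshape(-1,3); ok=(P[:,2]>.004)&(P[:,2]<.3)&(P[:,0]>.3)&(P[:,0]<1)&(abs(P[:,1])<.5)
    g=np.zeros((640,640),np.float32)
    for x,y,zz in P[ok]:
        i,j=int((1-x)*800),int((.4-y)*800)
        if 0<=i<640 and 0<=j<640: g[i,j]=max(g[i,j],zz)
    cv2.imwrite(f'pics/h_{n}.png',cv2.applyColorMap(np.clip(g*1700,0,255).astype(np.uint8),cv2.COLORMAP_JET)[:,:])
E
```

```text
wrist 185 160 [0.5512 0.0531 0.0998]
wrist 178 100 [0.5411 0.0958 0.0732]
wrist 152 22 [0.5243 0.1517 0.065 ]
wrist 183 248 [ 0.5067 -0.0467  0.0106]
wrist 20 240 [ 0.3509 -0.0304  0.0328]
wrist 25 90 [0.3996 0.1075 0.0452]
2 [166 143  37  36 330] [0.5536924  0.05145384 0.09930468] [0.53690685 0.04000478 0.0953594 ] [0.56320928 0.06507044 0.10165668]
scene 278 216 [0.5482 0.0548 0.097 ]
scene 252 260 [0.5177 0.1639 0.0624]
scene 325 242 [ 0.5001 -0.0401  0.0081]
scene 350 258 [0.3649 0.0635 0.0811]
scene 326 270 [0.38   0.1179 0.0773]
scene 284 275 [0.4202 0.1839 0.085 ]
scene 236 312 [0.4659 0.2603 0.0272]
```

View pics/h_scene.png

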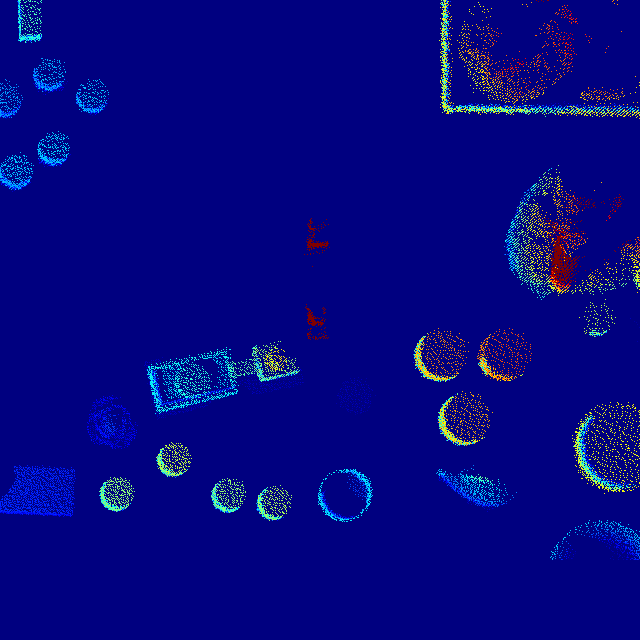

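Height map is consistent: the dish is centred near world (0.525, 0.159) and turned about 0.24 rad. The nearest jar is at (0.426, 0.181). Next I refine the dish pose.

```bash
cat >> h.py <<'E'
def dishfit(W,zlo=.052,zhi=.075):
    P=W[np.isfinite(W).all(2)]; P=P[(P[:,2]>zlo)&(P[:,2]<zhi)]
    a=.24; ex=np.array([np.cos(a),np.sin(a)]); ey=np.array([-np.sin(a),np.cos(a)])
    q=P[:,:2]-[.525,.159]; P=P[(abs(q@ex)<.045)&(abs(q@ey)<.056+.005)]
    return P,cv2.minAreaRect((P[:,:2]*1000).astype(np.float32))
E
python3 - <<'E'
from h import *
for n in ['scene','wrist']:
    W=np.load(n+'0.npz')['W']; P,r=dishfit(W); print(n,len(P),r)
W=np.load('scene0.npz')['W']
P=W[np.isfinite(W).all(2)]
Q=P[(P[:,2]>.074)&(P[:,2]<.086)&(abs(P[:,0]-.55)<.04)&(abs(P[:,1]-.053)<.04)]; print('post',cv2.minAreaRect((Q[:,:2]*1000).astype(np.float32)),np.median(Q[:,2]))
W=np.load('wrist0.npz')['W']
P=W[np.isfinite(W).all(2)]
Q=P[(P[:,2]>.074)&(P[:,2]<.086)&(abs(P[:,0]-.55)<.04)&(abs(P[:,1]-.053)<.04)]; print('post',cv2.minAreaRect((Q[:,:2]*1000).astype(np.float32)),np.median(Q[:,2]))
E
```

```text
scene 1139 ((526.2179565429688, 156.3500518798828), (61.73533630371094, 115.92770385742188), 13.85983943939209)
wrist 7419 ((529.5114135742188, 137.43202209472656), (60.6245231628418, 77.98468780517578), 13.436128616333008)
post ((549.501708984375, 56.535160064697266), (43.868648529052734, 52.94481658935547), 14.313765525817871) 0.07835252674577609
post ((547.8173828125, 61.071781158447266), (44.70531463623047, 68.53533935546875), 12.823297500610352) 0.08096376177097751
```

```bash
python3 -m pendant '[[1,[-0.5,0.25,-0.3],[0,0,0.6]],[1,[-0.5,0.25,-0.4],[0,0,0.6]],[1,[-0.4,0.25,-0.4],[0,0,0.6]],[1,[-0.25,0.13,-0.4],[0,0,0.5]],[1,[0,0,0],[0,0,0]]]'
python3 - <<'E'
from h import *
img,d,W=cloud('wrist'); cv2.imwrite('pics/w1.png',img[...,::-1]); np.savez('w1.npz',img=img,W=W)
P,r=dishfit(W); print(r,len(P))
s=img.astype(int).sum(2); m=((W[...,2]>.09)&(W[...,2]<.115)&(s<150)).astype(np.uint8)
k,l,st,c=cv2.connectedComponentsWithStats(m)
for i in range(1,k):
    if st[i,4]>100: print(st[i],np.nanmean(W[l==i],0),np.nanmin(W[l==i],0),np.nanmax(W[l==i],0))
E
```

```text
t: 0.72
eef_pos: [0.5493, 0.0532, 0.3119]
tool_rot: [0.617, 0.787, -0.002, -0.002]
force: [-0.3, 0.6, 0.4]
gripper_width: -0.0001
grasp_force: 0.0
((527.3497924804688, 146.3167266845703), (60.55607986450195, 96.22276306152344), 13.357821464538574) 18468
[ 297  254   49   43 1689] [0.54868451 0.05432548 0.09933623] [0.53582468 0.04088989 0.09540895] [0.56216413 0.06622245 0.10158225]
```

View pics/w1.png

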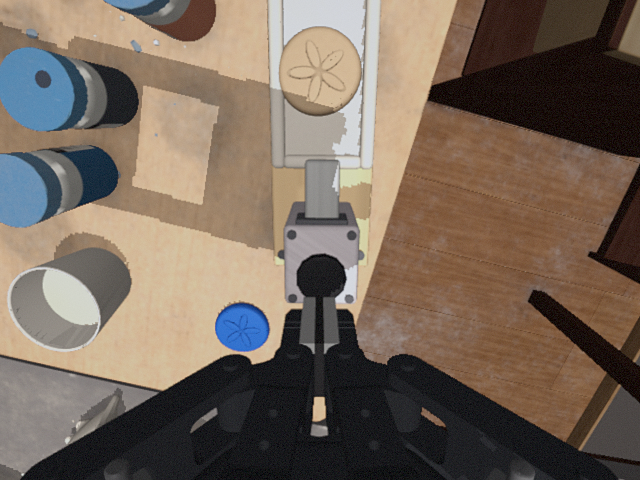

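The cap is at (321,278) with the closed fingers in line over it; the bolt is still over the dish end. Measured cap centre is (0.549, 0.0535, ~0.10), so I descend.

```bash
python3 -m pendant '[[1,[0,0,-0.25],[0,0,0]],[1,[0,0,-0.2],[0,0,0]],[1,[0,0,-0.1],[0,0,0]],[1,[0,0,-0.05],[0,0,0]],[1,[0,0,-0.05],[0,0,0]]]'; python3 -m pendant '[[1,[0,0,-0.05],[0,0,0]],[1,[0,0,-0.05],[0,0,0]],[1,[0,0,-0.05],[0,0,0]],[1,[0,0,0],[0,0,0]],[1,[0,0,0],[0,0,0]]]'
```

```text
t: 1.4
eef_pos: [0.5512, 0.0527, 0.2758]
tool_rot: [0.617, 0.787, 0.0, 0.0]
force: [-0.2, -0.1, -1.1]
gripper_width: -0.0002
grasp_force: 0.0
t: 2.02
eef_pos: [0.5511, 0.0528, 0.2673]
tool_rot: [0.617, 0.787, 0.0, 0.0]
force: [-1.1, 0.2, 4.5]
gripper_width: 0.0001
grasp_force: 2.3
```

```bash
python3 -m pendant '[[1,[0,0,-0.05],[0,0,0]],[1,[0,0,-0.05],[0,0,0]],[1,[0,0,-0.03],[0,0,0]],[1,[0,0,0],[0,0,0]],[1,[0,0,0],[0,0,0]]]'
```

```text
t: 2.65
eef_pos: [0.5513, 0.0528, 0.2604]
tool_rot: [0.617, 0.787, 0.0, 0.0]
force: [-4.6, 0.3, 9.5]
gripper_width: -0.0003
grasp_force: 4.7
```

```bash
python3 -m pendant '[[1,[0,0,-0.02],[0,0,0]],[1,[0,0,-0.02],[0,0,0]],[1,[0,0,0],[0,0,0]],[1,[0,0,0],[0,0,0]],[1,[0,0,0],[0,0,0]]]'
```

```text
t: 3.28
eef_pos: [0.5515, 0.0528, 0.2602]
tool_rot: [0.617, 0.787, -0.0, 0.0]
force: [-10.1, -0.0, 20.3]
gripper_width: 0.0001
grasp_force: 10.5
```

The plunger is at its stop: no further travel and the force is rising. I lift off, open, and check the bolt and dish.

```bash
python3 -m pendant '[[1,[0,0,0.1],[0,0,0]],[1,[0,0,0.4],[0,0,0]],[1,[0,0,0.8],[0,0,0]],[0,[0,0,0.3],[0,0,0]],[0,[0,0,0],[0,0,0]]]'
python3 - <<'E'
from h import *
img,d,W=cloud('wrist'); cv2.imwrite('pics/w2.png',img[...,::-1])
P,r=dishfit(W); print(r,len(P))
# dish rims at z~.062
Z=P[abs(P[:,2]-.062)<.003]; a=np.radians(13.8); ex=np.array([np.cos(a),np.sin(a)]); ey=np.array([-np.sin(a),np.cos(a)])
print('rim', [np.percentile(Z[:,:2]@e,[.5,99.5]).round(4) for e in (ex,ey)],cv2.minAreaRect((Z[:,:2]*1000).astype(np.float32)))
print('nominal',[np.array([.5235,.1574])@e for e in (ex,ey)])
s=img.astype(int).sum(2); m=((W[...,2]>.078)&(W[...,2]<.115)&(s<150)).astype(np.uint8)
k,l,st,c=cv2.connectedComponentsWithStats(m)
for i in range(1,k):
    if st[i,4]>100: print(st[i],np.nanmean(W[l==i],0),np.nanmedian(W[l==i],0),np.nanmax(W[l==i],0))
E
```

```text
t: 3.9
eef_pos: [0.5513, 0.0528, 0.3535]
tool_rot: [0.617, 0.787, 0.001, 0.001]
force: [0.1, 0.0, -0.0]
gripper_width: 0.0355
grasp_force: 0.0
((525.891357421875, 153.06341552734375), (60.49795913696289, 98.45088195800781), 13.511778831481934) 14368
rim [array([0.5175, 0.5769]), array([-0.0252,  0.072 ])] ((525.909423828125, 153.06900024414062), (60.39398956298828, 98.47867584228516), 13.472410202026367)
nominal [np.float64(0.5459339617555631), np.float64(0.027984270615389648)]
[296 225  39  37 884] [0.54724562 0.05528781 0.08791098] [0.5467095  0.05581952 0.08793316] [0.56213525 0.06643954 0.09024403]
```

View pics/w2.png

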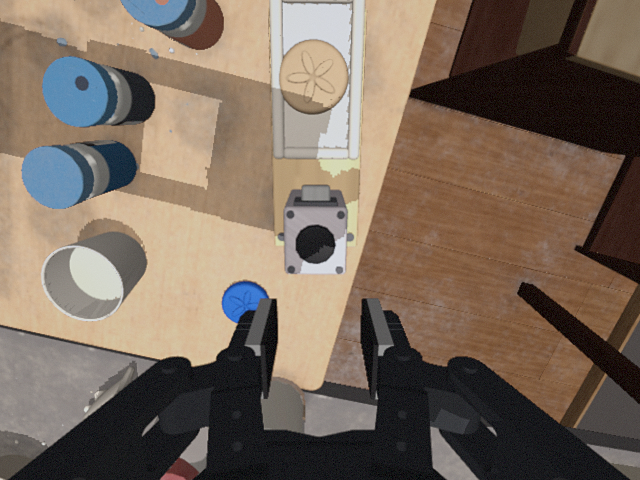

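The bolt tip at (316,190) is well clear of the dish end at (315,157), and the cap top is at 0.088. The medallion is still on the dish at (314,77). I move over the dish.

```bash
python3 -m pendant '[[0,[-0.1,0.4,0],[0,0,0]],[0,[-0.15,0.6,0],[0,0,0]],[0,[-0.1,0.44,0],[0,0,0]],[0,[-0.1,0.3,-0.4],[0,0,0]],[0,[0,0,-0.6],[0,0,0]]]'; python3 -m pendant '[[0,[0,0,-0.6],[0,0,0]],[0,[0,0,-0.1],[0,0,0]],[0,[0,0,0],[0,0,0]],[0,[0,0,0],[0,0,0]],[0,[0,0,0],[0,0,0]]]'
python3 - <<'E'
from h import *
img,d,W=cloud('side'); cv2.imwrite('pics/s3.png',img[...,::-1])
img,d,W=cloud('wrist'); cv2.imwrite('pics/w3.png',img[...,::-1])
E
```

```text
t: 4.58
eef_pos: [0.5232, 0.1583, 0.2904]
tool_rot: [0.616, 0.788, -0.0, -0.0]
force: [0.2, -1.2, -0.4]
gripper_width: 0.0858
grasp_force: 0.0
t: 5.2
eef_pos: [0.5246, 0.1572, 0.2521]
tool_rot: [0.617, 0.787, 0.001, 0.001]
force: [-0.5, 0.3, 0.5]
gripper_width: 0.0858
grasp_force: 0.0
```

View pics/s3.png

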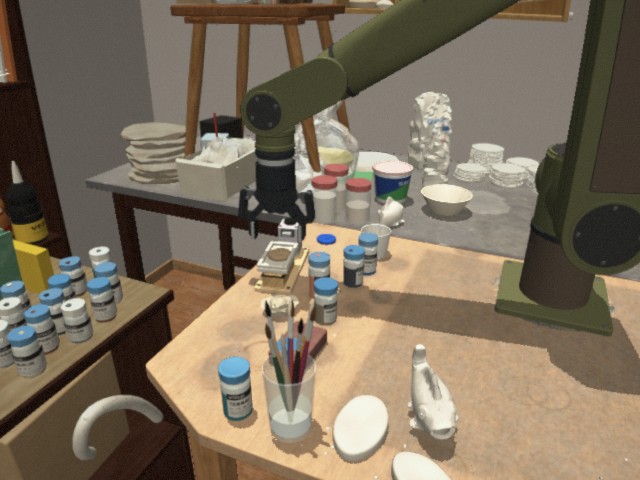

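View pics/w3.png

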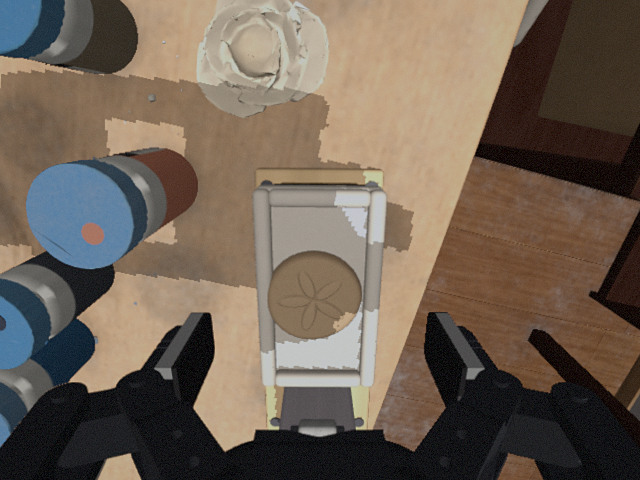

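The gripper is centred and square over the dish: rims at columns ~255 to 385, finger midpoint ~320, jars clear. I descend and grip.

```bash
python3 -m pendant '[[0,[0,0,-0.3],[0,0,0]],[0,[0,0,-0.3],[0,0,0]],[0,[0,0,-0.2],[0,0,0]],[0,[0,0,-0.1],[0,0,0]],[0,[0,0,0],[0,0,0]]]'; python3 -m pendant '[[0.1,[0,0,0],[0,0,0]],[0.15,[0,0,0],[0,0,0]],[0.2,[0,0,0],[0,0,0]],[0.24,[0,0,0],[0,0,0]],[0.26,[0,0,0],[0,0,0]]]'
```

```text
t: 5.92
eef_pos: [0.5238, 0.1571, 0.1957]
tool_rot: [0.617, 0.787, -0.001, -0.0]
force: [0.9, 0.5, 0.4]
gripper_width: 0.0856
grasp_force: 0.0
t: 6.55
eef_pos: [0.524, 0.1572, 0.1966]
tool_rot: [0.617, 0.787, 0.0, 0.0]
force: [-0.3, -0.4, -0.6]
gripper_width: 0.063
grasp_force: 0.0
```

```bash
python3 -m pendant '[[0.28,[0,0,0],[0,0,0]],[0.3,[0,0,0],[0,0,0]],[0.32,[0,0,0],[0,0,0]],[0.4,[0,0,0],[0,0,0]],[0.6,[0,0,0],[0,0,0]]]'; python3 -m pendant '[[1,[0,0,0],[0,0,0]],[1,[0,0,0],[0,0,0]],[1,[0,0,0],[0,0,0]],[1,[0,0,0],[0,0,0]],[1,[0,0,0],[0,0,0]]]'
```

```text
t: 7.18
eef_pos: [0.5243, 0.1572, 0.1971]
tool_rot: [0.617, 0.787, 0.0, 0.0]
force: [-0.6, 0.4, 4.4]
gripper_width: 0.0593
grasp_force: 63.6
t: 7.8
eef_pos: [0.5243, 0.1572, 0.1971]
tool_rot: [0.617, 0.787, 0.0, 0.0]
force: [-0.1, -0.0, 5.5]
gripper_width: 0.0592
grasp_force: 63.7
```

```bash
python3 -m pendant '[[1,[0,0,0.03],[0,0,0]],[1,[0,0,0.05],[0,0,0]],[1,[0,0,0.08],[0,0,0]],[1,[0,0,0.1],[0,0,0]],[1,[0,0,0.1],[0,0,0]]]';  python3 -m pendant '[[1,[0,0,0.15],[0,0,0]],[1,[0,0,0.15],[0,0,0]],[1,[0,0,0.15],[0,0,0]],[1,[0,0,0.15],[0,0,0]],[1,[0,0,0.15],[0,0,0]]]'; python3 -m pendant '[[1,[0,0,0.15],[0,0,0]],[1,[0,0,0.15],[0,0,0]],[1,[0,0,0.12],[0,0,0]],[1,[0,0,0.08],[0,0,0]],[1,[0,0,0.04],[0,0,0]]]';  python3 -m pendant '[[1,[0,0,0],[0,0,0]],[1,[0,0,0],[0,0,0]],[1,[0,0,0],[0,0,0]],[1,[0,0,0],[0,0,0]],[1,[0,0,0],[0,0,0]]]'
python3 - <<'E'
from h import *
img,d,W=cloud('side'); a=img[190:310,220:340]
img,d,W=cloud('wrist'); cv2.imwrite('pics/w4.png',np.hstack([cv2.resize(img,(448,336)),cv2.resize(a,(336,336))])[...,::-1])
# rim/floor level check
q=W.reshape(-1,3)-np.array([.5243,.1572,0]); t=np.radians(13.8); x=q[:,0]*np.cos(t)+q[:,1]*np.sin(t); y=-q[:,0]*np.sin(t)+q[:,1]*np.cos(t)
for lo,hi,n in((.154,.170,'all'),):
    m=(abs(x)<.032)&(abs(y)<.055)&(q[:,2]>.135)&(q[:,2]<.18); A=np.c_[x,y,np.ones(len(x))]
    for nm,mm in (('rimx',m&(abs(x)>.025)),('med',m&(np.hypot(x,y)<.018))):
        c=np.linalg.lstsq(A[mm],q[mm,2],rcond=None)[0]; print(nm,mm.sum(),c,'pct',np.percentile(q[mm,2],[5,50,95]))
E
```

```text
t: 8.43
eef_pos: [0.524, 0.1572, 0.2186]
tool_rot: [0.617, 0.787, 0.0, 0.0]
force: [1.0, 0.3, -2.7]
gripper_width: 0.0589
grasp_force: 64.8
t: 9.05
eef_pos: [0.524, 0.1572, 0.2638]
tool_rot: [0.617, 0.787, 0.0, 0.0]
force: [-0.0, -0.5, -2.5]
gripper_width: 0.059
grasp_force: 64.9
t: 9.68
eef_pos: [0.524, 0.1572, 0.2958]
tool_rot: [0.617, 0.787, 0.0, 0.0]
force: [0.7, -0.7, -3.7]
gripper_width: 0.0588
grasp_force: 64.9
t: 10.3
eef_pos: [0.524, 0.1572, 0.2954]
tool_rot: [0.617, 0.787, -0.0, -0.0]
force: [0.0, 0.4, -3.6]
gripper_width: 0.0589
grasp_force: 64.9
rimx 7362 [ 0.00244321 -0.04152991  0.1623825 ] pct [0.1588302  0.16089528 0.16871392]
med 7450 [-0.00058514  0.00946823  0.16306527] pct [0.16197044 0.16305764 0.1642332 ]
```

View pics/w4.png

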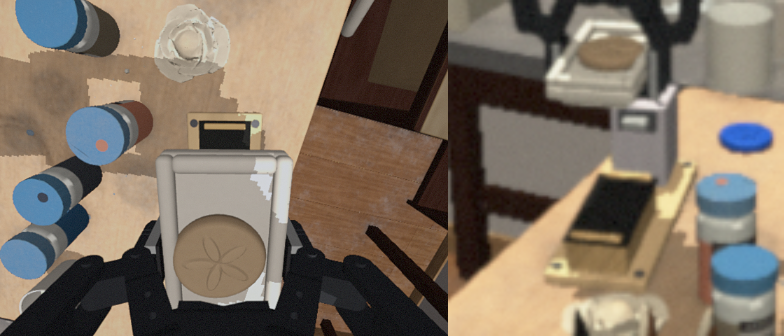

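The dish is held level about 98 mm above the stand. The medallion plane fit shows under 1° of tilt, and the other things are where they were.

```bash
python3 -c "
from cell import arm; print(arm.sign_off())"
```

```text
the job is handed in; nothing more can be done
None
```

I pushed the plunger to its stop, which drew the bolt back clear, then lifted the dish about 98 mm; it is held still and level in the gripper with the medallion on it, and the job was handed in at about 10.4 s.

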